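Heft the pigment tubs and hold up the full one

ROBOT

A 6-joint arm with a two-finger parallel gripper is mounted at the origin on a cart in front of the work surface, level with it; the furniture and walls round the work are solid. World frame = base frame: x ahead of the robot, y to its left, z up, the work surface at z = 0. Lengths are in mm, angles in rad, forces in N, time in s.
With the tool pointing down it reaches from about 400 to 925 mm from the base axis. Payload 12.5 kg.
Tool frame: the origin (TCP) lies at the very end of the fingers, on their centre line; the grasp point (between the pads) lies 19 mm behind it; z points along the fingers, y is the line along which they close (so a half turn about z gives the same grasp; the last joint's range is limited). The gripper opens to 95 mm and grips with 3 to 60 N. Pads are 20 mm wide; open, the fingers measure 119 mm over their backs; the gripper's body (75 mm by 180 mm) begins 59 mm behind the grasp point.
Start: joints at [-1.304, 0.491, 1.559, -0, 1.092, -0.106], TCP at [227.664, -582.079, 214.661] pointing down, gripper open.
Joint ranges: [-3.1, 3.1], [-0.84, 2.19], [0.05, 2.79], [-1.13, 4.28], [0.06, 2.93], [-2.69, 2.69]. Speed limits (rad/s): [2.22, 2.22, 2.79, 3.14, 3.14, 3.14].

INTERFACE

Orientations are given as [roll, pitch, yaw] about the fixed x, y, z axes, in that order (R = Rz(yaw) Ry(pitch) Rx(roll)).
In Python, from cell import state, imaging, env, spot_in, mark_of gives the robot as it stands. The module is installed in compiled form; this text tells all that it offers.
- The arm moves only by the tool step_arm, never from a script. Its argument "increments" is a list of rows, each an object with "slide": the shift along the tool's x, y, z in m, a list of three; "roll": the turn about the tool's z in rad. A call has 1 to 5 rows; each row is the pose to reach, as a shift and turn from the pose commanded when the call began, along the tool's axes at that moment; what a row does not reach only later rows make up. A row lasts 1/8 s, in which the tool goes at most 62.5 mm and 10.7 degrees, less where a joint would pass 70% of its speed; a pose out of reach is approached as far as the arm can. A call with a gripper value outside its range is refused whole. "fingers" is the opening, from 0 (shut) to 1 (fully open), set as the call begins (left out, the last holds). The fingers move at their own pace and stop on an object; the grip force is fixed at half the most. Time passes only in rows, so rows that repeat a pose let the fingers close. It gives the time, the measured TCP pose, the force, the opening and the grip force at its end, in the units of the state.
- state(): the state, without advancing time (a new reading comes with each control period).
- imaging.read_camera(name): name is "scene" or "top" or "wrist"; returns a dict with "color" (400x640x3 uint8, red, green, blue), "z_map" (400x640 float32, mm along the optical axis (not along the pixel's ray), 0 where there is no reading), "intrinsics" (3x3 intrinsics, pixels), "camera_from_world" (4x4, takes a point from world to camera coordinates). Camera axes: x right, y up, looking along -z (the intrinsics and any distortion apply to the point x, -y, -z); pixel columns grow to the right and rows downward; lengths in mm; the calibration is good to about 2 mm. A picture is of the moment at which its call begins.
- env.job_done(): hands the job in; it is judged then, once.
Trained networks look in the newest picture that a camera, given by its name, has taken for a name from the list of things; names that differ only in an ending like _2 or _b are one class to them, and where a whole thing is asked for, a point or a joint stands for the part that bears it (a point fixed in the world has none). Each returns a list of dicts, best first, with "confidence" (0 to 1); they miss things now and then, are a little off and sometimes report something else, mostly with a low value. They report only what shows in the picture. A call takes as long as a camera call.
- spot_in(camera, target): "bbox" ([left, top, right, bottom] in pixels, round what is visible of it).
- mark_of(camera, target): "uv" ([column, row] in pixels: a listed point, or the origin of a listed thing).
The state is a dict: "t": time; "joints": joint angles; "qvel": joint speeds; "tau": joint torques, N m; "eef_pos": TCP position; "tcp_rot": TCP orientation; "ft_force": force on the tool from outside, world axes, zero at the start; "moment": the same for the moment, N m; "opening": opening from 0.0 (shut) to 1.0 (fully open); "grip_force": force on a finger pad.
Only numpy, scipy, OpenCV 4.12 (cv2) and the standard library are available. Lean on these libraries where they do the work, as an engineer would, in place of code of your own. Each camera call takes 0.05 s, during which the arm holds its last target. There are 200 camera calls.

TASK

The drawer of the small plywood unit holds three pigment tubs that look alike, and only the fullest has enough for the next print: pull the drawer fully out, then go along the row from left to right, lifting each closed tub straight up clear of its hole to feel its weight and setting it (not dropping it) back down into its hole before you try the next; the heaviest you keep, or take up again. Finish while holding the heaviest tub upright in the gripper, some 20 cm above the worktop, for the printer to take from you: do not put it down or let go. Leave the drawer out with the other two tubs standing in their holes, keep all tubs upright, and leave the brush, the tape, the beaker and the tin alone.

Things in the scene. Friction and masses are not known exactly. Their poses are not given: they have to be found in the camera images.
- drawer (a joint): how far the drawer is out, m: 0 shut (as it starts), 0.15 fully out at its stop. It runs level towards the robot, along the -x axis of the hole points, with about 2 N of friction, and stays where it is left
- handle (a point): middle of the steel bow handle on the drawer front: a level bar 10 mm thick, straight for 86 mm along its y axis, 72 mm above the worktop, 40 mm in front of the drawer front (whose top is 86 mm above the worktop); it moves with the drawer; x axis points from the handle square into the drawer unit
- drawer_unit: low plywood drawer unit, fixed on the worktop, 340 mm wide, 170 mm deep, 92 mm high; origin under its centre, x axis pointing square into it from its front, y to the left. Shut, it hides the tubs; with the drawer fully out the row of holes lies 80 mm in front of it
- hole_left (a point): centre of the floor, 20 mm above the worktop, of the left-hand hole (seen from the robot) in the drawer's wooden insert; moves with the drawer. Holes are 58 mm across, 16 mm deep, 98 mm apart in a row along y (left is +y), 70 mm behind the inner face of the drawer front, whose top is 86 mm above the worktop. A tub in its hole has its centre 46 mm above the worktop
- hole_middle (a point): the same point of the middle hole
- hole_right (a point): the same point of the right-hand hole (-y)
- tub_a_mid (a point): centre (half-way up) of one of three closed pigment tubs that look alike: cream body 52 mm across, black screw lid 56 mm across from 36 to 52 mm above the underside (grip it here), 52 mm tall in all; z axis up. Which tub stands in which hole differs each time. They weigh 0.08 to 0.47 kg; the heaviest is at least 0.14 kg heavier than the others
- tub_b_mid (a point): centre (half-way up) of one of three closed pigment tubs that look alike: cream body 52 mm across, black screw lid 56 mm across from 36 to 52 mm above the underside (grip it here), 52 mm tall in all; z axis up. Which tub stands in which hole differs each time. They weigh 0.08 to 0.47 kg; the heaviest is at least 0.14 kg heavier than the others
- tub_c_mid (a point): centre (half-way up) of one of three closed pigment tubs that look alike: cream body 52 mm across, black screw lid 56 mm across from 36 to 52 mm above the underside (grip it here), 52 mm tall in all; z axis up. Which tub stands in which hole differs each time. They weigh 0.08 to 0.47 kg; the heaviest is at least 0.14 kg heavier than the others
- tub_a: the pigment tub whose centre is tub_a_mid: origin in the middle of its underside
- tub_b: the pigment tub whose centre is tub_b_mid: origin in the middle of its underside
- tub_c: the pigment tub whose centre is tub_c_mid: origin in the middle of its underside
- brush: brush with black bristles and handle, 189 x 52 x 14 mm, lying to the right of the drawer unit; leave alone; origin under its centre
- tape: roll of masking tape, 118 mm across, 25 mm high, lying to the right of the drawer unit; leave alone; origin under its centre
- beaker: clear beaker with an amber-coloured lower half, 53 mm across, 67 mm high, to the right of the drawer unit; leave alone; origin under its centre
- tin: flat red and cream tin, 42 x 64 x 18 mm, lying on top of the drawer unit; leave alone; origin under its centre

How it is judged (in metres and radians):
On the way, in this order (a step that is already met when the one before it is completed fails the run):
1. the drawer is pulled fully out (at least 0.135 of its 0.15 m) (value of joint drawer above 0.135 m), for 0.1 s.
2. the tub of the left hole is held in the fingers, lifted at least 20 mm above its hole while the other two stand in theirs (((height (world z) of tub_a_mid above 0.066 m and horizontal distance between tub_a_mid and hole_left below 0.045 m and contact force between tub_a and the fingers above 0.5 N and height (world z) of each of tub_b_mid, tub_c_mid below 0.051 m and (horizontal distance between tub_b_mid and hole_left below 0.008 m or horizontal distance between tub_b_mid and hole_middle below 0.008 m or horizontal distance between tub_b_mid and hole_right below 0.008 m) and (horizontal distance between tub_c_mid and hole_left below 0.008 m or horizontal distance between tub_c_mid and hole_middle below 0.008 m or horizontal distance between tub_c_mid and hole_right below 0.008 m)) or (height (world z) of tub_b_mid above 0.066 m and horizontal distance between tub_b_mid and hole_left below 0.045 m and contact force between tub_b and the fingers above 0.5 N and height (world z) of each of tub_a_mid, tub_c_mid below 0.051 m and (horizontal distance between tub_a_mid and hole_left below 0.008 m or horizontal distance between tub_a_mid and hole_middle below 0.008 m or horizontal distance between tub_a_mid and hole_right below 0.008 m) and (horizontal distance between tub_c_mid and hole_left below 0.008 m or horizontal distance between tub_c_mid and hole_middle below 0.008 m or horizontal distance between tub_c_mid and hole_right below 0.008 m)) or (height (world z) of tub_c_mid above 0.066 m and horizontal distance between tub_c_mid and hole_left below 0.045 m and contact force between tub_c and the fingers above 0.5 N and height (world z) of each of tub_a_mid, tub_b_mid below 0.051 m and (horizontal distance between tub_a_mid and hole_left below 0.008 m or horizontal distance between tub_a_mid and hole_middle below 0.008 m or horizontal distance between tub_a_mid and hole_right below 0.008 m) and (horizontal distance between tub_b_mid and hole_left below 0.008 m or horizontal distance between tub_b_mid and hole_middle below 0.008 m or horizontal distance between tub_b_mid and hole_right below 0.008 m)))), for 0.2 s.
3. the tub of the middle hole is held in the fingers, lifted at least 20 mm above its hole while the other two stand in theirs (((height (world z) of tub_a_mid above 0.066 m and horizontal distance between tub_a_mid and hole_middle below 0.045 m and contact force between tub_a and the fingers above 0.5 N and height (world z) of each of tub_b_mid, tub_c_mid below 0.051 m and (horizontal distance between tub_b_mid and hole_left below 0.008 m or horizontal distance between tub_b_mid and hole_middle below 0.008 m or horizontal distance between tub_b_mid and hole_right below 0.008 m) and (horizontal distance between tub_c_mid and hole_left below 0.008 m or horizontal distance between tub_c_mid and hole_middle below 0.008 m or horizontal distance between tub_c_mid and hole_right below 0.008 m)) or (height (world z) of tub_b_mid above 0.066 m and horizontal distance between tub_b_mid and hole_middle below 0.045 m and contact force between tub_b and the fingers above 0.5 N and height (world z) of each of tub_a_mid, tub_c_mid below 0.051 m and (horizontal distance between tub_a_mid and hole_left below 0.008 m or horizontal distance between tub_a_mid and hole_middle below 0.008 m or horizontal distance between tub_a_mid and hole_right below 0.008 m) and (horizontal distance between tub_c_mid and hole_left below 0.008 m or horizontal distance between tub_c_mid and hole_middle below 0.008 m or horizontal distance between tub_c_mid and hole_right below 0.008 m)) or (height (world z) of tub_c_mid above 0.066 m and horizontal distance between tub_c_mid and hole_middle below 0.045 m and contact force between tub_c and the fingers above 0.5 N and height (world z) of each of tub_a_mid, tub_b_mid below 0.051 m and (horizontal distance between tub_a_mid and hole_left below 0.008 m or horizontal distance between tub_a_mid and hole_middle below 0.008 m or horizontal distance between tub_a_mid and hole_right below 0.008 m) and (horizontal distance between tub_b_mid and hole_left below 0.008 m or horizontal distance between tub_b_mid and hole_middle below 0.008 m or horizontal distance between tub_b_mid and hole_right below 0.008 m)))), for 0.2 s.
4. the tub of the right hole is held in the fingers, lifted at least 20 mm above its hole while the other two stand in theirs (((height (world z) of tub_a_mid above 0.066 m and horizontal distance between tub_a_mid and hole_right below 0.045 m and contact force between tub_a and the fingers above 0.5 N and height (world z) of each of tub_b_mid, tub_c_mid below 0.051 m and (horizontal distance between tub_b_mid and hole_left below 0.008 m or horizontal distance between tub_b_mid and hole_middle below 0.008 m or horizontal distance between tub_b_mid and hole_right below 0.008 m) and (horizontal distance between tub_c_mid and hole_left below 0.008 m or horizontal distance between tub_c_mid and hole_middle below 0.008 m or horizontal distance between tub_c_mid and hole_right below 0.008 m)) or (height (world z) of tub_b_mid above 0.066 m and horizontal distance between tub_b_mid and hole_right below 0.045 m and contact force between tub_b and the fingers above 0.5 N and height (world z) of each of tub_a_mid, tub_c_mid below 0.051 m and (horizontal distance between tub_a_mid and hole_left below 0.008 m or horizontal distance between tub_a_mid and hole_middle below 0.008 m or horizontal distance between tub_a_mid and hole_right below 0.008 m) and (horizontal distance between tub_c_mid and hole_left below 0.008 m or horizontal distance between tub_c_mid and hole_middle below 0.008 m or horizontal distance between tub_c_mid and hole_right below 0.008 m)) or (height (world z) of tub_c_mid above 0.066 m and horizontal distance between tub_c_mid and hole_right below 0.045 m and contact force between tub_c and the fingers above 0.5 N and height (world z) of each of tub_a_mid, tub_b_mid below 0.051 m and (horizontal distance between tub_a_mid and hole_left below 0.008 m or horizontal distance between tub_a_mid and hole_middle below 0.008 m or horizontal distance between tub_a_mid and hole_right below 0.008 m) and (horizontal distance between tub_b_mid and hole_left below 0.008 m or horizontal distance between tub_b_mid and hole_middle below 0.008 m or horizontal distance between tub_b_mid and hole_right below 0.008 m)))), for 0.2 s.
At the end, for the whole second after the job is handed in: The heaviest tub is held still in the fingers (over 2 N), centre over 0.15 m above the worktop, within 15 deg of upright, carried by nothing else; the other two stand released in holes (8 mm off centre, 5 mm high, 7 deg at most); the drawer is at least 0.125 m out (value of joint drawer above 0.125 m and ((height (world z) of tub_a_mid above 0.15 m and angle between tub_a_mid's own z axis and vertical below 0.26 rad and linear speed of each of tub_a, tub_b, tub_c below 0.03 m/s and contact force between tub_a and the fingers above 2 N and contact force between tub_a and tub_b below 0.05 N and contact force between tub_a and tub_c below 0.05 N and contact force between tub_a and drawer_unit below 0.05 N and contact force between tub_a and tin below 0.05 N and height (world z) of each of tub_b_mid, tub_c_mid below 0.051 m and angle between each of tub_b_mid, tub_c_mid's own z axis and vertical below 0.12 rad and contact force between each of tub_b, tub_c and the fingers below 0.1 N and (horizontal distance between tub_b_mid and hole_left below 0.008 m or horizontal distance between tub_b_mid and hole_middle below 0.008 m or horizontal distance between tub_b_mid and hole_right below 0.008 m) and contact force between each of tub_b, tub_c and anything else below 2.9 N and (horizontal distance between tub_c_mid and hole_left below 0.008 m or horizontal distance between tub_c_mid and hole_middle below 0.008 m or horizontal distance between tub_c_mid and hole_right below 0.008 m)) or (height (world z) of tub_b_mid above 0.15 m and angle between tub_b_mid's own z axis and vertical below 0.26 rad and linear speed of each of tub_b, tub_a, tub_c below 0.03 m/s and contact force between tub_b and the fingers above 2 N and contact force between tub_b and tub_a below 0.05 N and contact force between tub_b and tub_c below 0.05 N and contact force between tub_b and drawer_unit below 0.05 N and contact force between tub_b and tin below 0.05 N and height (world z) of each of tub_a_mid, tub_c_mid below 0.051 m and angle between each of tub_a_mid, tub_c_mid's own z axis and vertical below 0.12 rad and contact force between each of tub_a, tub_c and the fingers below 0.1 N and (horizontal distance between tub_a_mid and hole_left below 0.008 m or horizontal distance between tub_a_mid and hole_middle below 0.008 m or horizontal distance between tub_a_mid and hole_right below 0.008 m) and contact force between each of tub_a, tub_c and anything else below 2.9 N and (horizontal distance between tub_c_mid and hole_left below 0.008 m or horizontal distance between tub_c_mid and hole_middle below 0.008 m or horizontal distance between tub_c_mid and hole_right below 0.008 m)) or (height (world z) of tub_c_mid above 0.15 m and angle between tub_c_mid's own z axis and vertical below 0.26 rad and linear speed of each of tub_c, tub_a, tub_b below 0.03 m/s and contact force between tub_c and the fingers above 2 N and contact force between tub_c and tub_a below 0.05 N and contact force between tub_c and tub_b below 0.05 N and contact force between tub_c and drawer_unit below 0.05 N and contact force between tub_c and tin below 0.05 N and height (world z) of each of tub_a_mid, tub_b_mid below 0.051 m and angle between each of tub_a_mid, tub_b_mid's own z axis and vertical below 0.12 rad and contact force between each of tub_a, tub_b and the fingers below 0.1 N and (horizontal distance between tub_a_mid and hole_left below 0.008 m or horizontal distance between tub_a_mid and hole_middle below 0.008 m or horizontal distance between tub_a_mid and hole_right below 0.008 m) and contact force between each of tub_a, tub_b and anything else below 2.9 N and (horizontal distance between tub_b_mid and hole_left below 0.008 m or horizontal distance between tub_b_mid and hole_middle below 0.008 m or horizontal distance between tub_b_mid and hole_right below 0.008 m)))); the arm keeps its last pose, push and grip.
It fails at once if the brush, the tape, the beaker or the tin is moved by more than 30 mm (distance of any of brush, tape, beaker, tin from where it was at the start of the episode above 0.03 m).
It fails at once if a pigment tub is tipped by more than 35 degrees (angle between any of tub_a_mid, tub_b_mid, tub_c_mid's own z axis and vertical above 0.61 rad).
It fails at once if a pigment tub is dropped instead of being set down ((height (world z) of tub_a_mid above 0.056 m and contact force between tub_a and the fingers below 0.02 N and linear speed of tub_a above 0.25 m/s) or (height (world z) of tub_b_mid above 0.056 m and contact force between tub_b and the fingers below 0.02 N and linear speed of tub_b above 0.25 m/s) or (height (world z) of tub_c_mid above 0.056 m and contact force between tub_c and the fingers below 0.02 N and linear speed of tub_c above 0.25 m/s)).
It also fails if it takes over 72 s, if anything falls off the work surface, if the arm or the gripper's body presses on something with over 40 N, if the wrist force passes 120 N, or if a joint passes its speed limit or range.

## Working session

There is one attempt and no reset: what is moved stays moved. The work goes in short steps, Python scripts to look and compute and a tool call to move; the robot and the scene stay as the last step left them, time stands still between calls to the robot, and variables do not carry over. Pictures are saved under pics/ and viewed, at most 10 in all, crops included, and the job is handed in when it is done.

Besides the shell and the picture viewer there is one more tool, called after ">>>" as name(argument=value, ...) on one line, values as JSON. step_arm: Moves the arm, as the interface text tells. Its arguments: {"type":"object","properties":{"increments":{"type":"array"},"fingers":{"type":"number"}},"required":["increments"]}

```bash
mkdir -p pics
cat > h.py <<'E'
import numpy as np, cv2
from cell import state, imaging, env, spot_in, mark_of
def ray(c,uv):
    K=c["intrinsics"];T=np.array(c["camera_from_world"]);R=T[:3,:3];t=T[:3,3]
    d=np.array([(uv[0]-K[0,2])/K[0,0],-(uv[1]-K[1,2])/K[1,1],-1.0])
    return -R.T@t, R.T@d
def at_z(c,uv,z):
    o,d=ray(c,uv); return o+d*(z-o[2])/d[2]
def at_depth(c,uv):
    o,d=ray(c,uv); u,v=int(round(uv[0])),int(round(uv[1])); p=c["z_map"][max(v-1,0):v+2,max(u-1,0):u+2]; p=p[p>0]
    return o+d*np.median(p) if p.size else None
def save(c,n): cv2.imwrite("pics/"+n,c["color"][:,:,::-1])
E
python3 - <<'E'
from h import *
np.set_printoptions(precision=1,suppress=True)
s=state();print({k:s[k] for k in s})
cs={}
for n in("scene","top"):
    c=imaging.read_camera(n);cs[n]=c;save(c,n+"0.png")
    for t,z in(("handle",72),("drawer_unit",0),("tin",92),("brush",0),("tape",0),("beaker",0)):
        for m in mark_of(n,t)[:2]:print(n,t,round(m["confidence"],2),np.array(m["uv"]),at_z(c,m["uv"],z))
cv2.imwrite("pics/both0.png",cv2.resize(np.vstack([cs[n]["color"][:,:,::-1] for n in cs]),(480,600)))
E
```

```text
{'t': 0.0, 'joints': array([-1.3,  0.5,  1.6, -0. ,  1.1, -0.1]), 'qvel': array([ 0., -0.,  0.,  0., -0.,  0.]), 'tau': array([ -0. , -61.3, -25.8,   0.1,   0. ,  -0. ]), 'eef_pos': array([ 227.6, -581.8,  214.1]), 'tcp_rot': array([-3.1, -0. ,  0.4]), 'ft_force': array([-0.1, -0.2,  0.1]), 'moment': array([-0.,  0., -0.]), 'grip_force': 0.0, 'opening': 0.9988159629202161}
scene drawer_unit 0.69 [330.8 172. ] [774.8 -84.1   0. ]
scene tin 0.65 [325.3 142.6] [784.  -40.2  92. ]
scene brush 0.57 [323.8 309.2] [ 386.3 -511.9    0. ]
scene tape 0.78 [372.6 282.3] [ 537.9 -524.8   -0. ]
scene beaker 0.67 [381.1 238.7] [ 671.6 -424.4    0. ]
top handle 0.61 [261.8 172.9] [636.5 -94.9  72. ]
top drawer_unit 0.66 [258.  127.5] [767.5 -76.1   0. ]
top tin 0.82 [221.2 103.7] [799.1  -3.2  92. ]
top brush 0.65 [434.9 278.8] [ 384.7 -496.4    0. ]
top tape 0.9 [431.4 211.9] [ 544.8 -497.2    0. ]
top tape 0.52 [260.1 172. ] [653.7 -81.1   0. ]
top beaker 0.75 [393.6 159. ] [ 678.5 -411.5    0. ]
```

View pics/both0.png

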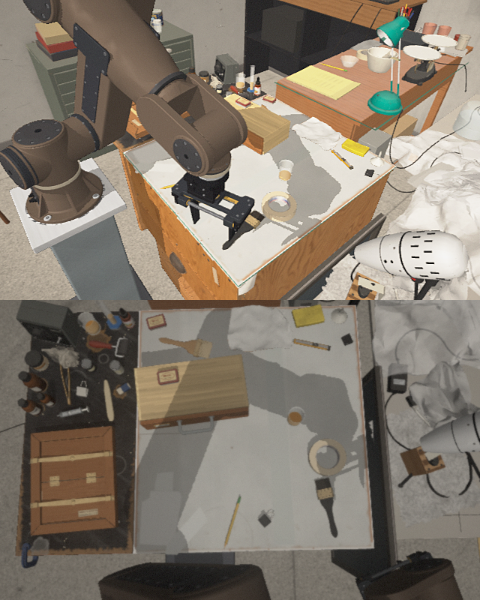

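Run:
```python
from h import *
np.set_printoptions(precision=2,suppress=True)
c=imaging.read_camera("top")
# cloud
v,u=np.mgrid[0:400,0:640]
K=c["intrinsics"];T=np.array(c["camera_from_world"]);d=c["z_map"]
P=np.stack([(u-K[0,2])/K[0,0]*d,-(v-K[1,2])/K[1,1]*d,-d],-1)
W=(P-T[:3,3])@T[:3,:3]
m=(d>0)&(W[...,2]>84)&(W[...,2]<100)&(W[...,0]>600)&(W[...,0]<950)&(abs(W[...,1])<350)
xy=W[m][:,:2].astype(np.float32);r=cv2.minAreaRect(xy);print("top",r,cv2.boxPoints(r),len(xy),np.median(W[m][:,2]))
m=(d>0)&(W[...,2]>55)&(W[...,2]<82)&(W[...,0]>550)&(W[...,0]<720)&(abs(W[...,1]+95)<120)
xy=W[m];print(len(xy),xy[:40:2])
print(state()["tcp_rot"],spot_in("top","handle")[:2])
```

```text
top ((762.8246459960938, -79.18241882324219), (184.55282592773438, 340.43341064453125), 6.408197402954102) [[ 652.13   79.67]
 [ 690.12 -258.63]
 [ 873.52 -238.04]
 [ 835.53  100.27]] 10464 91.80680529213824
620 [[ 692.86 -210.31   81.64]
 [ 688.77 -187.06   81.23]
 [ 687.16 -152.33   81.57]
 [ 685.78 -210.17   81.39]
 [ 686.17 -214.75   79.43]
 [ 684.12 -189.28   80.61]
 [ 683.74 -193.95   81.67]
 [ 684.66 -198.41   77.54]
 [ 684.85 -203.01   76.33]
 [ 685.14 -207.6    74.72]
 [ 685.78 -212.17   71.7 ]
 [ 684.48  -78.07   80.59]
 [ 682.38 -168.38   80.11]
 [ 681.77 -175.43   81.84]
 [ 683.19 -182.01   75.48]
 [ 682.8  -186.72   76.59]
 [ 684.22 -191.08   70.41]
 [ 684.48 -195.68   68.89]
 [ 685.29 -200.22   65.18]
 [ 685.42 -204.87   64.2 ]]
[ 3.14 -0.    0.37] [{'bbox': [184.3, 139.0, 332.3, 178.2], 'confidence': 0.72}]
```

The view shows the drawer unit at left-centre, its handle bow at about (262,173) in the top image, with the tin on the unit. The depth fit gives yaw ≈ 0.112 and the handle at about (633,-94,72).

```bash
cat >> h.py <<'E'
U=np.array([np.cos(.1118),np.sin(.1118),0]);V=np.array([-U[1],U[0],0])
def go(target,yaw=1.6826):
    s=state();p=np.array(s["eef_pos"]);y=s["tcp_rot"][2]
    d=np.array(target)-p
    ax=np.array([[np.cos(y),np.sin(y),0],[np.sin(y),-np.cos(y),0],[0,0,-1]])
    print("t",round(s["t"],2),"pos",p.round(1),"yaw",round(y,4),"slide m",(ax@d/1000).round(4),"roll",round(y-yaw,3),"dist",np.linalg.norm(d).round(1))
E
python3 -c "
from h import *
go([625,-95,180])"
```

```text
t 0.8 pos [ 227.6 -582.1  214.7] yaw 0.3728 slide m [ 0.5474 -0.3089  0.0347] roll -1.31 dist 629.5
```

>>> step_arm(increments=[{"slide": [0.046,-0.026,0.003],"roll": -0.16},{"slide": [0.092,-0.052,0.006],"roll": -0.32},{"slide": [0.138,-0.078,0.009],"roll": -0.48},{"slide": [0.184,-0.104,0.012],"roll": -0.64},{"slide": [0.23,-0.13,0.015],"roll": -0.8}], fingers=0.45)

```text
t: 1.42
eef_pos: [395.4, -375.9, 199.7]
tcp_rot: [3.141, 0.0, 1.178]
ft_force: [0.5, -0.9, -0.1]
opening: 0.531
grip_force: 0.0
```

```bash
python3 -c "
from h import *
go([625,-95,180])"
```

```text
t 1.43 pos [ 395.4 -375.9  199.7] yaw 1.1779 slide m [0.3474 0.1045 0.0197] roll -0.505 dist 363.3
```

>>> step_arm(increments=[{"slide": [0.055,0.0165,0.003],"roll": -0.1},{"slide": [0.11,0.033,0.006],"roll": -0.2},{"slide": [0.165,0.05,0.009],"roll": -0.3},{"slide": [0.22,0.066,0.012],"roll": -0.4},{"slide": [0.275,0.083,0.016],"roll": -0.505}])

```text
t: 2.05
eef_pos: [578.7, -154.3, 183.8]
tcp_rot: [3.141, 0.0, 1.681]
ft_force: [0.5, -0.8, 0.3]
opening: 0.451
grip_force: 0.0
```

```bash
python3 -c "
from h import *
go([625,-95,180])"
```

```text
t 2.05 pos [ 578.7 -154.3  183.8] yaw 1.6812 slide m [0.0539 0.0525 0.0038] roll -0.001 dist 75.3
```

>>> step_arm(increments=[{"slide": [0.027,0.026,0.002],"roll": 0},{"slide": [0.054,0.053,0.004],"roll": 0},{"slide": [0.054,0.053,0.004],"roll": 0}])

```text
t: 2.42
eef_pos: [625.4, -94.6, 179.2]
tcp_rot: [-3.141, -0.0, 1.681]
ft_force: [-0.5, 0.6, 0.8]
opening: 0.451
grip_force: 0.0
```

Run:
```python
from h import *
np.set_printoptions(precision=1,suppress=True)
for n in("wrist","top"):
    c=imaging.read_camera(n);save(c,n+"1.png")
    for m in mark_of(n,"handle")[:2]:print(n,round(m["confidence"],2),np.array(m["uv"]),at_z(c,m["uv"],72))
    for m in spot_in(n,"handle")[:1]:print(n,m)
    T=np.array(c["camera_from_world"]);print((-T[:3,:3].T@T[:3,3]))
go([633,-94.4,53])
```

```text
wrist 0.66 [327.9 198.6] [631.8 -98.7  72. ]
wrist {'bbox': [323.6, 8.9, 391.8, 317.1], 'confidence': 0.68}
[616.7 -19.8 349.7]
top 0.56 [261.4 170.6] [641.9 -94.   72. ]
top {'bbox': [265.2, 139.7, 332.5, 174.4], 'confidence': 0.84}
[ 405.8 -243.3 1189.2]
t 2.73 pos [624.1 -97.5 179.8] yaw 1.6766 slide m [0.  0.  0.1] roll -0.006 dist 127.2
```

View pics/wrist1.png

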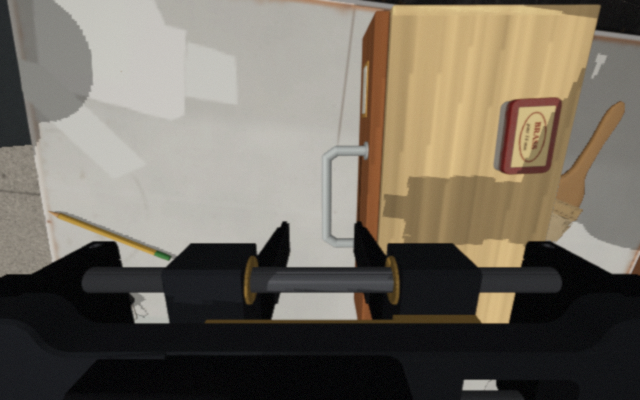

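The bow handle is in clear view between the fingers (bar at column ≈327, rows 150–242), and the wrist fix agrees with the depth fit. Going down to straddle it.

>>> step_arm(increments=[{"slide": [0.002,0.008,0.03],"roll": -0.005},{"slide": [0.002,0.008,0.07],"roll": -0.005},{"slide": [0.002,0.008,0.105],"roll": -0.005},{"slide": [0.002,0.008,0.125],"roll": -0.005},{"slide": [0.002,0.008,0.126],"roll": -0.005}])

```text
t: 3.35
eef_pos: [631.5, -94.3, 52.5]
tcp_rot: [-3.139, -0.001, 1.682]
ft_force: [-0.5, 0.1, 0.8]
opening: 0.45
grip_force: 0.0
```

>>> step_arm(increments=[{"slide": [0,0,0]},{"slide": [0,0,0]},{"slide": [0,0,0]},{"slide": [0,0,0]},{"slide": [0,0,0]}], fingers=0)

```text
invalid input at $.increments[0]: expected keys slide, roll
```

```bash
python3 -c "
from h import *
s=state();print(s);go(s['eef_pos']-150*U)"
```

```text
{'t': 3.35, 'joints': array([-2.51556428e-01,  6.97328444e-01,  1.66285687e+00, -1.33682427e-04,
        7.83725610e-01, -3.62489574e-01]), 'qvel': array([ 0.0038515 , -0.02187918, -0.02128249, -0.00047236,  0.00504539,
        0.00061501]), 'tau': array([ 2.69706873e-02, -6.55170178e+01, -1.85076678e+01,  4.44982946e-02,
       -2.14199354e-01, -1.43978657e-03]), 'eef_pos': array([631.46660347, -94.27218832,  52.51962369]), 'tcp_rot': array([-3.13939164e+00, -7.34035285e-04,  1.68182346e+00]), 'ft_force': array([-0.53441104,  0.145146  ,  0.81516192]), 'moment': array([-0.00442977, -0.12548902,  0.00292106]), 'grip_force': 0.0, 'opening': 0.45046726219938993}
t 3.35 pos [631.5 -94.3  52.5] yaw 1.6818 slide m [-1.0e-04 -1.5e-01  0.0e+00] roll -0.001 dist 150.0
```

>>> step_arm(increments=[{"slide": [0,0,0],"roll": 0},{"slide": [0,0,0],"roll": 0},{"slide": [0,0,0],"roll": 0},{"slide": [0,0,0],"roll": 0}], fingers=0)

```text
t: 3.85
eef_pos: [630.7, -93.9, 54.1]
tcp_rot: [-3.138, -0.0, 1.683]
ft_force: [-3.0, -1.2, 6.3]
opening: 0.097
grip_force: 30.0
```

>>> step_arm(increments=[{"slide": [0,-0.012,0],"roll": 0},{"slide": [0,-0.035,0],"roll": 0},{"slide": [0,-0.06,0],"roll": 0},{"slide": [0,-0.085,0],"roll": 0},{"slide": [0,-0.11,0],"roll": 0}])

```text
t: 4.47
eef_pos: [522.5, -106.1, 54.1]
tcp_rot: [3.14, 0.001, 1.683]
ft_force: [3.1, -1.0, 0.5]
opening: 0.096
grip_force: 30.0
```

>>> step_arm(increments=[{"slide": [0,-0.018,0],"roll": 0},{"slide": [0,-0.03,0],"roll": 0},{"slide": [0,-0.036,0],"roll": 0},{"slide": [0,-0.039,0],"roll": 0},{"slide": [0,-0.039,0],"roll": 0}])

```text
t: 5.1
eef_pos: [484.2, -110.4, 54.0]
tcp_rot: [3.141, 0.0, 1.683]
ft_force: [-1.6, -0.1, 9.3]
opening: 0.098
grip_force: 30.0
```

Run:
```python
from h import *
np.set_printoptions(precision=1,suppress=True)
for n in("top",):
    c=imaging.read_camera(n);save(c,n+"2.png")
    for t,z in(("handle",72),("tub_a_mid",46),("hole_left",20),("hole_middle",20),("hole_right",20),("tub_a",20)):
      for m in mark_of(n,t)[:3]:print(n,t,round(m["confidence"],2),np.array(m["uv"]),at_z(c,m["uv"],z))
print(state()["ft_force"],state()["eef_pos"])
```

```text
top tub_a_mid 0.68 [302.5 185.5] [ 609.2 -187.5   46. ]
top hole_left 0.88 [226.9 194.6] [595.9  -3.7  20. ]
top hole_middle 0.73 [268.3 188.1] [ 609.4 -103.6   20. ]
top hole_right 0.87 [305.9 186.7] [ 610.7 -194.4   20. ]
top hole_right 0.62 [434.5 277.2] [ 388.8 -491.4   20. ]
top hole_right 0.54 [265.7 186.7] [613.  -97.3  20. ]
top tub_a 0.72 [265.4 186.9] [612.5 -96.6  20. ]
top tub_a 0.7 [225.4 189.6] [608.2   0.   20. ]
top tub_a 0.55 [304.8 182. ] [ 622.3 -191.9   20. ]
[-2.1  0.2 10.2] [ 484.2 -110.4   54. ]
```

>>> step_arm(increments=[{"slide": [0,0,0],"roll": 0},{"slide": [0,0,0],"roll": 0},{"slide": [0,0,0.0],"roll": 0},{"slide": [0,0,-0.04],"roll": 0},{"slide": [0,0,-0.09],"roll": 0}], fingers=0.35)

```text
t: 6.08
eef_pos: [483.7, -110.2, 143.9]
tcp_rot: [-3.139, -0.001, 1.683]
ft_force: [0.1, -0.3, 0.7]
opening: 0.35
grip_force: 0.0
```

>>> step_arm(increments=[{"slide": [-0.025,0.031,-0.03],"roll": 0},{"slide": [-0.05,0.062,-0.046],"roll": 0},{"slide": [-0.075,0.093,-0.046],"roll": 0},{"slide": [-0.098,0.124,-0.046],"roll": 0},{"slide": [-0.098,0.124,-0.046],"roll": 0}], fingers=0.85)

```text
t: 6.7
eef_pos: [619.5, -194.9, 188.6]
tcp_rot: [-3.141, -0.0, 1.682]
ft_force: [-0.8, 0.7, 0.1]
opening: 0.809
grip_force: 0.0
```

Run:
```python
from h import *
np.set_printoptions(precision=1,suppress=True)
for n in("wrist","top"):
    c=imaging.read_camera(n);save(c,n+"3.png")
    for t,z in(("handle",72),("tub_a_mid",46),("hole_left",20),("hole_middle",20),("hole_right",20)):
      for m in mark_of(n,t)[:3]:print(n,t,round(m["confidence"],2),np.array(m["uv"]),at_z(c,m["uv"],z))
    # lid cloud
    v,u=np.mgrid[0:400,0:640]
    K=c["intrinsics"];T=np.array(c["camera_from_world"]);d=c["z_map"]
    P=np.stack([(u-K[0,2])/K[0,0]*d,-(v-K[1,2])/K[1,1]*d,-d],-1);W=(P-T[:3,3])@T[:3,:3]
    for e in((596,.7),(607,-96.7),(618,-194.1)):
        m=(d>0)&(abs(W[...,2]-71)<6)&(np.hypot(W[...,0]-e[0],W[...,1]-e[1])<45)
        q=W[m]
        if len(q)>20:print(n,e,len(q),q.mean(0),q.min(0),q.max(0),cv2.minEnclosingCircle(q[:,:2].astype(np.float32)))
s=state();print(s["eef_pos"],s["tcp_rot"],s["ft_force"])
```

```text
wrist handle 0.92 [194.4  96.9] [ 483.7 -112.8   72. ]
wrist tub_a_mid 0.78 [322.9 185.9] [ 620.2 -194.3   46. ]
wrist (596, 0.7) 882 [598.6 -23.6  71.2] [573.5 -32.8  65.1] [622.9 -11.9  74.6] ((598.1904907226562, -15.58692455291748), 24.94455909729004)
wrist (607, -96.7) 2495 [ 607.3 -100.2   71.8] [ 580.5 -127.8   65.3] [634.4 -73.7  74.4] ((607.4419555664062, -100.6619644165039), 27.587297439575195)
wrist (618, -194.1) 1949 [ 618.1 -195.7   71.7] [ 591.1 -224.5   65.1] [ 645.3 -169.5   74. ] ((618.1705322265625, -196.92788696289062), 27.6041202545166)
top hole_right 0.67 [305.9 183.8] [ 617.8 -194.5   20. ]
[ 618.3 -193.8  189.8] [3.1 0.  1.7] [ 0.   0.1 -0.2]
```

View pics/wrist3.png

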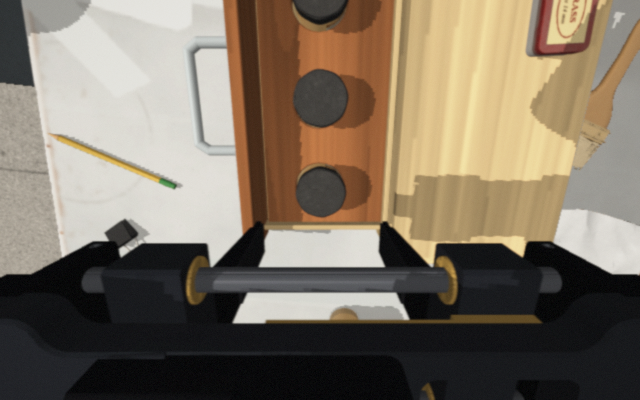

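The picture shows the drawer open with three black lids at (321,8), (321,98), (321,192). The lids lie at x ≈ 597, 607 and 618, with y spacing ≈ 97. I'll start with the left tub.

>>> step_arm(increments=[{"slide": [0.048,0,0.01],"roll": 0},{"slide": [0.097,0,0.02],"roll": 0},{"slide": [0.145,0,0.03],"roll": 0},{"slide": [0.192,0,0.04],"roll": 0},{"slide": [0.192,0,0.06],"roll": 0}], fingers=0.85)

```text
t: 7.92
eef_pos: [596.8, -0.2, 130.0]
tcp_rot: [3.14, 0.0, 1.686]
ft_force: [0.2, -1.2, -0.6]
opening: 0.851
grip_force: 0.0
```

```bash
python3 -c "
from h import *
go([596.8,-2,45]);print(state()['ft_force'])"
```

```text
t 7.92 pos [ 5.968e+02 -2.000e-01  1.300e+02] yaw 1.6862 slide m [-0.0018 -0.0002  0.085 ] roll 0.004 dist 85.0
[ 0.18145007 -1.23727224 -0.64710675]
```

>>> step_arm(increments=[{"slide": [-0.002,0,0.03],"roll": 0},{"slide": [-0.002,0,0.06],"roll": 0},{"slide": [-0.002,0,0.08],"roll": 0},{"slide": [-0.002,0,0.085],"roll": 0},{"slide": [-0.002,0,0.085],"roll": 0}])

```text
t: 8.55
eef_pos: [597.3, -5.1, 44.9]
tcp_rot: [3.141, 0.0, 1.683]
ft_force: [0.1, -0.5, 0.3]
opening: 0.848
grip_force: 0.0
```

>>> step_arm(increments=[{"slide": [0,0,0],"roll": 0},{"slide": [0,0,0],"roll": 0},{"slide": [0,0,0],"roll": 0},{"slide": [0,0,0],"roll": 0}], fingers=0.3)

```text
t: 9.05
eef_pos: [597.3, -5.1, 45.0]
tcp_rot: [3.141, 0.0, 1.683]
ft_force: [-0.7, -0.9, 3.7]
opening: 0.566
grip_force: 30.0
```

```bash
python3 -c "
from h import *
print(state())"
```

```text
{'t': 9.05, 'joints': array([-1.19073435e-01,  6.63866708e-01,  1.77724939e+00, -1.95731205e-04,
        6.99929087e-01, -2.30979216e-01]), 'qvel': array([-1.04386853e-03,  1.20023344e-03,  1.39011692e-03,  2.12968333e-04,
       -4.41244401e-05,  3.35925792e-04]), 'tau': array([ 1.23197841e-01, -6.15448308e+01, -1.68830448e+01,  1.01704337e-01,
       -1.23784882e-01,  1.65899115e-02]), 'eef_pos': array([597.30789531,  -5.12612663,  45.00145839]), 'tcp_rot': array([3.14108861e+00, 2.48145716e-04, 1.68285172e+00]), 'ft_force': array([-0.7311059 , -0.85265898,  3.65779449]), 'moment': array([-0.04899344,  0.01031022, -0.03262723]), 'grip_force': 30.00082932121586, 'opening': 0.5658215293850796}
```

>>> step_arm(increments=[{"slide": [0,0,-0.01],"roll": 0},{"slide": [0,0,-0.025],"roll": 0},{"slide": [0,0,-0.038],"roll": 0},{"slide": [0,0,-0.042],"roll": 0},{"slide": [0,0,-0.042],"roll": 0}])

```text
t: 9.68
eef_pos: [597.2, -5.1, 87.0]
tcp_rot: [3.141, 0.0, 1.683]
ft_force: [-0.7, 1.0, -4.0]
opening: 0.564
grip_force: 30.0
```

>>> step_arm(increments=[{"slide": [0,0,0],"roll": 0},{"slide": [0,0,0],"roll": 0},{"slide": [0,0,0],"roll": 0},{"slide": [0,0,0],"roll": 0},{"slide": [0,0,0],"roll": 0}])

```text
t: 10.3
eef_pos: [597.1, -5.1, 86.6]
tcp_rot: [-3.142, 0.0, 1.683]
ft_force: [-0.2, 0.2, -4.4]
opening: 0.569
grip_force: 30.0
```

Run:
```python
from h import *
np.set_printoptions(precision=2,suppress=True)
f=[]
for i in range(6):
    c=imaging.read_camera("wrist");f.append(state()["ft_force"])
f=np.array(f);print(f[:,2],f.mean(0));save(c,"wrist4.png");s=state();print(s["eef_pos"],s["t"],s["opening"])
```

```text
[-3.77 -4.56 -3.88 -3.83 -3.4  -3.44] [-0.1  -0.18 -3.81]
[597.18  -5.09  86.63] 10.6 0.5677641828225559
```

View pics/wrist4.png

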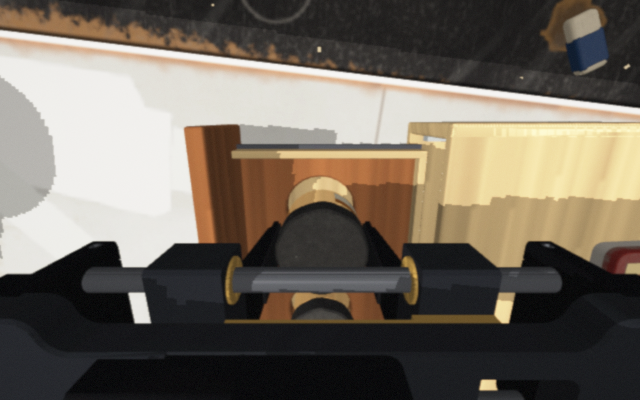

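The left tub is held clear of its hole, lid at about (322,238), and reads about 3.8 N (≈0.39 kg). Setting it back.

>>> step_arm(increments=[{"slide": [0,0,0.012],"roll": 0},{"slide": [0,0,0.024],"roll": 0},{"slide": [0,0,0.034],"roll": 0},{"slide": [0,0,0.04],"roll": 0},{"slide": [0,0,0.042],"roll": 0}])

```text
t: 11.22
eef_pos: [597.5, -5.1, 44.9]
tcp_rot: [3.141, 0.0, 1.683]
ft_force: [-2.2, 0.9, 14.3]
opening: 0.568
grip_force: 30.0
```

```bash
python3 -c "
from h import *
s=state();print(s['eef_pos'],s['ft_force'],s['tcp_rot'])"
```

```text
[597.48044879  -5.13020237  44.92269722] [-2.18798271  0.92587501 14.3384674 ] [3.14101995e+00 2.31377662e-04 1.68281322e+00]
```

>>> step_arm(increments=[{"slide": [0,0,-0.0005],"roll": 0},{"slide": [0,0,-0.0005],"roll": 0},{"slide": [0,0,-0.0005],"roll": 0},{"slide": [0,0,-0.0005],"roll": 0}], fingers=0.85)

```text
t: 11.72
eef_pos: [597.2, -5.1, 45.2]
tcp_rot: [3.141, 0.0, 1.683]
ft_force: [-0.7, -0.4, -0.2]
opening: 0.843
grip_force: 0.0
```

>>> step_arm(increments=[{"slide": [0,0,-0.02],"roll": 0},{"slide": [0,0,-0.055],"roll": 0},{"slide": [-0.03,0,-0.075],"roll": 0},{"slide": [-0.07,0,-0.075],"roll": 0},{"slide": [-0.0965,0,-0.075],"roll": 0}])

```text
t: 12.35
eef_pos: [608.1, -102.4, 120.5]
tcp_rot: [3.141, 0.0, 1.682]
ft_force: [0.2, 0.2, 0.4]
opening: 0.852
grip_force: 0.0
```

Run:
```python
from h import *
np.set_printoptions(precision=2,suppress=True)
c=imaging.read_camera("wrist");save(c,"wrist5.png");s=state();print(s["ft_force"])
go([607.8,-101,45])
```

```text
[ 0.58 -1.84 -0.3 ]
t 12.4 pos [ 608.4 -104.9  120.3] yaw 1.681 slide m [ 0.   -0.    0.08] roll -0.002 dist 75.4
```

View pics/wrist5.png

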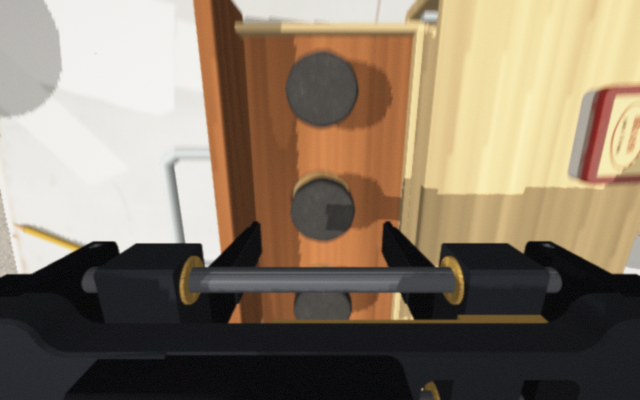

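The left tub is back in its hole at (322,88), and the middle lid at (322,208) is centred between the fingers. Descending to the middle tub.

>>> step_arm(increments=[{"slide": [0.001,0,0.025],"roll": 0},{"slide": [0.001,0,0.055],"roll": 0},{"slide": [0.001,0,0.072],"roll": 0},{"slide": [0.001,0,0.075],"roll": 0},{"slide": [0.001,0,0.075],"roll": 0}])

```text
t: 13.02
eef_pos: [608.2, -100.0, 45.7]
tcp_rot: [3.141, 0.0, 1.683]
ft_force: [1.1, -0.2, -0.1]
opening: 0.848
grip_force: 0.0
```

>>> step_arm(increments=[{"slide": [0,0,0],"roll": 0},{"slide": [0,0,0],"roll": 0},{"slide": [0,0,0],"roll": 0},{"slide": [0,0,0],"roll": 0}], fingers=0.3)

```text
t: 13.52
eef_pos: [608.0, -100.0, 45.5]
tcp_rot: [3.141, 0.0, 1.683]
ft_force: [-0.1, 0.6, 3.4]
opening: 0.563
grip_force: 30.0
```

>>> step_arm(increments=[{"slide": [0,0,-0.01],"roll": 0},{"slide": [0,0,-0.025],"roll": 0},{"slide": [0,0,-0.038],"roll": 0},{"slide": [0,0,-0.042],"roll": 0},{"slide": [0,0,-0.042],"roll": 0}])

```text
t: 14.15
eef_pos: [607.9, -100.0, 87.5]
tcp_rot: [3.141, 0.0, 1.683]
ft_force: [-0.3, -0.3, -2.1]
opening: 0.566
grip_force: 30.0
```

>>> step_arm(increments=[{"slide": [0,0,0],"roll": 0},{"slide": [0,0,0],"roll": 0},{"slide": [0,0,0],"roll": 0},{"slide": [0,0,0],"roll": 0},{"slide": [0,0,0],"roll": 0}])

```text
t: 14.78
eef_pos: [607.8, -100.0, 87.1]
tcp_rot: [-3.142, 0.0, 1.683]
ft_force: [0.4, 0.2, -0.8]
opening: 0.562
grip_force: 30.0
```

Run:
```python
from h import *
np.set_printoptions(precision=2,suppress=True)
f=[]
for i in range(6):
    c=imaging.read_camera("wrist");f.append(state()["ft_force"])
f=np.array(f);print(f[:,2],f.mean(0));save(c,"wrist6.png");s=state();print(s["eef_pos"],s["t"],s["opening"])
```

```text
[-1.73 -2.46 -1.54 -1.49 -1.64 -1.36] [-0.03 -0.06 -1.7 ]
[607.85 -99.99  87.14] 15.075 0.5634844604125131
```

View pics/wrist6.png

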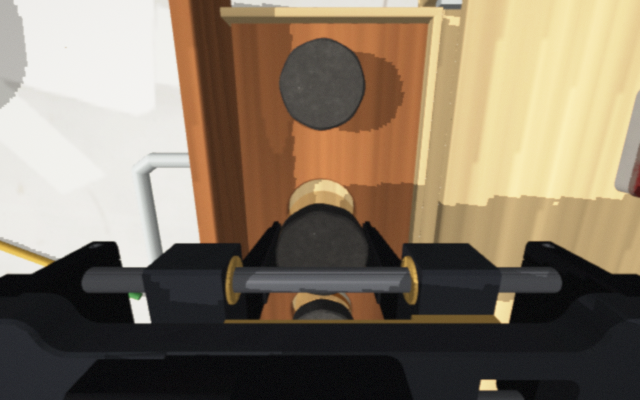

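The middle tub is lifted, lid at (322,238), and weighs about 1.7 N; the left tub stands at (322,83). Setting the middle one down, then on to the right tub.

>>> step_arm(increments=[{"slide": [0,0,0.012],"roll": 0},{"slide": [0,0,0.024],"roll": 0},{"slide": [0,0,0.034],"roll": 0},{"slide": [0,0,0.04],"roll": 0},{"slide": [0,0,0.042],"roll": 0}])

```text
t: 15.7
eef_pos: [608.0, -99.9, 45.4]
tcp_rot: [3.141, -0.0, 1.683]
ft_force: [-2.2, 2.8, 15.7]
opening: 0.565
grip_force: 30.0
```

```bash
python3 -c "
from h import *
s=state();print(s['eef_pos'],s['ft_force'],s['tcp_rot'])"
```

```text
[607.99485611 -99.88580821  45.38037366] [-2.15810767  2.83391695 15.7167907 ] [ 3.14139114e+00 -1.31814656e-05  1.68273756e+00]
```

>>> step_arm(increments=[{"slide": [0,0,-0.0005],"roll": 0},{"slide": [0,0,-0.0005],"roll": 0},{"slide": [0,0,-0.0005],"roll": 0},{"slide": [0,0,-0.0005],"roll": 0}], fingers=0.85)

```text
t: 16.2
eef_pos: [607.8, -100.0, 45.6]
tcp_rot: [3.142, 0.0, 1.683]
ft_force: [0.7, -0.3, -0.4]
opening: 0.84
grip_force: 0.0
```

>>> step_arm(increments=[{"slide": [0,0,-0.02],"roll": 0},{"slide": [0,0,-0.055],"roll": 0},{"slide": [-0.03,0,-0.075],"roll": 0},{"slide": [-0.07,0,-0.075],"roll": 0},{"slide": [-0.097,0,-0.075],"roll": 0}])

```text
t: 16.82
eef_pos: [618.8, -197.9, 120.8]
tcp_rot: [3.141, 0.0, 1.682]
ft_force: [0.2, 1.4, 0.1]
opening: 0.853
grip_force: 0.0
```

Run:
```python
from h import *
c=imaging.read_camera("wrist");save(c,"wrist7.png")
v,u=np.mgrid[0:400,0:640]
K=c["intrinsics"];T=np.array(c["camera_from_world"]);d=c["z_map"]
P=np.stack([(u-K[0,2])/K[0,0]*d,-(v-K[1,2])/K[1,1]*d,-d],-1);W=(P-T[:3,3])@T[:3,:3]
for e in((597,-3),(607.5,-100),(618,-196)):
    m=(d>0)&(abs(W[...,2]-71)<6)&(np.hypot(W[...,0]-e[0],W[...,1]-e[1])<45);q=W[m]
    if len(q)>20:print(e,len(q),np.median(q[:,2]),cv2.minEnclosingCircle(q[:,:2].astype(np.float32)))
go([618.3,-196.5,45])
```

```text
(607.5, -100) 4404 71.83756701224051 ((607.6517944335938, -100.30242156982422), 27.502103805541992)
(618, -196) 3151 71.82944438603685 ((619.4287109375, -196.76182556152344), 27.578807830810547)
t 16.88 pos [ 618.9 -200.6  120.4] yaw 1.6808 slide m [ 0.0041 -0.0002  0.0754] roll -0.002 dist 75.5
```

>>> step_arm(increments=[{"slide": [0,0,0.025],"roll": 0},{"slide": [0,0,0.055],"roll": 0},{"slide": [0,0,0.072],"roll": 0},{"slide": [0,0,0.075],"roll": 0},{"slide": [0,0,0.075],"roll": 0}])

```text
t: 17.5
eef_pos: [619.0, -196.4, 46.1]
tcp_rot: [3.141, 0.0, 1.683]
ft_force: [0.1, -1.4, 1.0]
opening: 0.849
grip_force: 0.0
```

>>> step_arm(increments=[{"slide": [0,0,0],"roll": 0},{"slide": [0,0,0],"roll": 0},{"slide": [0,0,0],"roll": 0},{"slide": [0,0,0],"roll": 0}], fingers=0.3)

```text
t: 18.0
eef_pos: [618.9, -196.5, 46.0]
tcp_rot: [3.141, 0.0, 1.683]
ft_force: [0.3, -0.2, 3.2]
opening: 0.565
grip_force: 30.0
```

>>> step_arm(increments=[{"slide": [0,0,-0.01],"roll": 0},{"slide": [0,0,-0.025],"roll": 0},{"slide": [0,0,-0.038],"roll": 0},{"slide": [0,0,-0.042],"roll": 0},{"slide": [0,0,-0.042],"roll": 0}])

```text
t: 18.62
eef_pos: [618.7, -196.4, 88.0]
tcp_rot: [3.141, 0.0, 1.683]
ft_force: [0.6, -0.1, -1.9]
opening: 0.563
grip_force: 30.0
```

>>> step_arm(increments=[{"slide": [0,0,0],"roll": 0},{"slide": [0,0,0],"roll": 0},{"slide": [0,0,0],"roll": 0},{"slide": [0,0,0],"roll": 0},{"slide": [0,0,0],"roll": 0}])

```text
t: 19.25
eef_pos: [618.7, -196.4, 87.6]
tcp_rot: [-3.142, 0.0, 1.683]
ft_force: [0.5, -0.0, -1.2]
opening: 0.566
grip_force: 30.0
```

Run:
```python
from h import *
np.set_printoptions(precision=2,suppress=True)
f=[]
for i in range(6):
    c=imaging.read_camera("wrist");f.append(state()["ft_force"])
f=np.array(f);print(f[:,2],f.mean(0));save(c,"wrist8.png");s=state();print(s["eef_pos"],s["t"],s["opening"])
```

```text
[-0.82 -1.34 -1.33 -0.62 -0.14 -1.82] [ 0.12  0.16 -1.01]
[ 618.68 -196.36   87.65] 19.55 0.5672675574420823
```

View pics/wrist8.png

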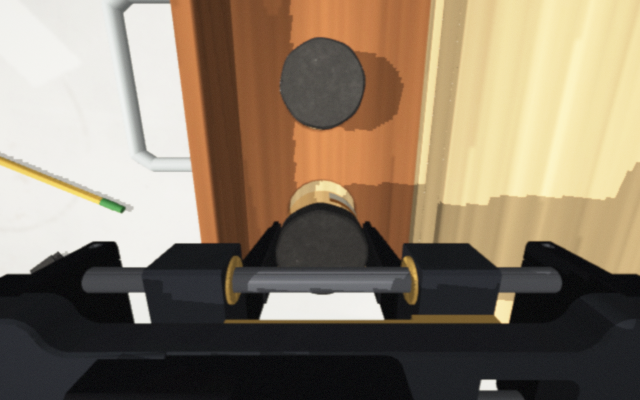

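The right tub is lifted, lid at (322,238), and weighs about 1.0 N, so the left one (3.8 N) is clearly the heaviest. Setting this one down.

>>> step_arm(increments=[{"slide": [0,0,0.012],"roll": 0},{"slide": [0,0,0.024],"roll": 0},{"slide": [0,0,0.034],"roll": 0},{"slide": [0,0,0.04],"roll": 0},{"slide": [0,0,0.042],"roll": 0}])

```text
t: 20.18
eef_pos: [618.9, -196.4, 46.0]
tcp_rot: [3.141, 0.0, 1.683]
ft_force: [-1.9, 2.5, 15.1]
opening: 0.566
grip_force: 30.0
```

```bash
python3 -c "
from h import *
s=state();print(s['eef_pos'],s['ft_force'],s['tcp_rot'])"
```

```text
[ 618.86220708 -196.40770128   45.95339039] [-1.93417361  2.46561891 15.08821572] [3.14129930e+00 1.66957533e-04 1.68274891e+00]
```

>>> step_arm(increments=[{"slide": [0,0,-0.0005],"roll": 0},{"slide": [0,0,-0.0005],"roll": 0},{"slide": [0,0,-0.0005],"roll": 0},{"slide": [0,0,-0.0005],"roll": 0}], fingers=0.85)

```text
t: 20.68
eef_pos: [618.7, -196.4, 46.1]
tcp_rot: [3.142, 0.0, 1.683]
ft_force: [-0.6, 0.1, -0.6]
opening: 0.842
grip_force: 0.0
```

>>> step_arm(increments=[{"slide": [0,0,-0.02],"roll": 0},{"slide": [0,0,-0.055],"roll": 0},{"slide": [0.02,0,-0.09],"roll": 0},{"slide": [0.06,0,-0.1],"roll": 0},{"slide": [0.1,0,-0.1],"roll": 0}])

```text
t: 21.3
eef_pos: [607.8, -96.3, 148.8]
tcp_rot: [3.138, 0.001, 1.682]
ft_force: [0.0, 0.6, -0.5]
opening: 0.852
grip_force: 0.0
```

>>> step_arm(increments=[{"slide": [0.04,0,0],"roll": 0},{"slide": [0.075,0,0.01],"roll": 0},{"slide": [0.093,0,0.02],"roll": 0},{"slide": [0.093,0,0.025],"roll": 0},{"slide": [0.093,0,0.025],"roll": 0}])

```text
t: 21.92
eef_pos: [597.3, -5.6, 121.0]
tcp_rot: [-3.141, 0.0, 1.682]
ft_force: [0.4, -0.2, -0.2]
opening: 0.85
grip_force: 0.0
```

```bash
python3 -c "
from h import *
go([597.3,-4.5,45])"
```

```text
t 21.93 pos [597.3  -5.6 121. ] yaw 1.6822 slide m [0.0011 0.0001 0.076 ] roll -0.0 dist 76.0
```

>>> step_arm(increments=[{"slide": [0.001,0,0.025],"roll": 0},{"slide": [0.001,0,0.055],"roll": 0},{"slide": [0.001,0,0.072],"roll": 0},{"slide": [0.001,0,0.076],"roll": 0},{"slide": [0.001,0,0.076],"roll": 0}])

```text
t: 22.55
eef_pos: [597.4, -4.0, 45.6]
tcp_rot: [3.141, 0.0, 1.682]
ft_force: [0.1, -0.7, 0.1]
opening: 0.852
grip_force: 0.0
```

>>> step_arm(increments=[{"slide": [0,0,0],"roll": 0},{"slide": [0,0,0],"roll": 0},{"slide": [0,0,0],"roll": 0},{"slide": [0,0,0],"roll": 0}], fingers=0.3)

```text
t: 23.05
eef_pos: [597.3, -3.6, 45.5]
tcp_rot: [3.141, 0.0, 1.683]
ft_force: [0.0, -0.7, 3.8]
opening: 0.569
grip_force: 30.0
```

>>> step_arm(increments=[{"slide": [0,0,-0.01],"roll": 0},{"slide": [0,0,-0.03],"roll": 0},{"slide": [0,0,-0.06],"roll": 0},{"slide": [0,0,-0.09],"roll": 0},{"slide": [0,0,-0.115],"roll": 0}])

```text
t: 23.68
eef_pos: [596.7, -3.5, 161.5]
tcp_rot: [-3.141, 0.0, 1.683]
ft_force: [0.1, -0.6, -4.0]
opening: 0.567
grip_force: 30.0
```

>>> step_arm(increments=[{"slide": [0,0,-0.02],"roll": 0},{"slide": [0,0,-0.035],"roll": 0},{"slide": [0,0,-0.043],"roll": 0},{"slide": [0,0,-0.045],"roll": 0},{"slide": [0,0,-0.045],"roll": 0}])

```text
t: 24.3
eef_pos: [596.8, -3.6, 204.6]
tcp_rot: [-3.141, -0.0, 1.683]
ft_force: [-0.4, 0.5, -4.0]
opening: 0.564
grip_force: 30.0
```

>>> step_arm(increments=[{"slide": [0,0,0],"roll": 0},{"slide": [0,0,0],"roll": 0},{"slide": [0,0,0],"roll": 0},{"slide": [0,0,0],"roll": 0},{"slide": [0,0,0],"roll": 0}])

```text
t: 24.92
eef_pos: [597.0, -3.6, 205.1]
tcp_rot: [-3.142, 0.0, 1.683]
ft_force: [0.4, -0.2, -3.5]
opening: 0.565
grip_force: 30.0
```

Run:
```python
from h import *
np.set_printoptions(precision=2,suppress=True)
f=[]
for i in range(4):
    c=imaging.read_camera("top");f.append(state()["ft_force"])
print(np.mean(f,0))
w=imaging.read_camera("wrist")
cv2.imwrite("pics/end.png",np.vstack([w["color"][:300,100:500,::-1],cv2.resize(c["color"][90:240,160:360,::-1],(400,300))]))
s=state();print(s["eef_pos"],s["tcp_rot"],s["t"],s["opening"],s["grip_force"])
```

```text
[ 0.    0.25 -3.65]
[596.97  -3.58 205.12] [-3.14  0.    1.68] 25.175 0.5664303185744686 29.999338142224588
```

View pics/end.png

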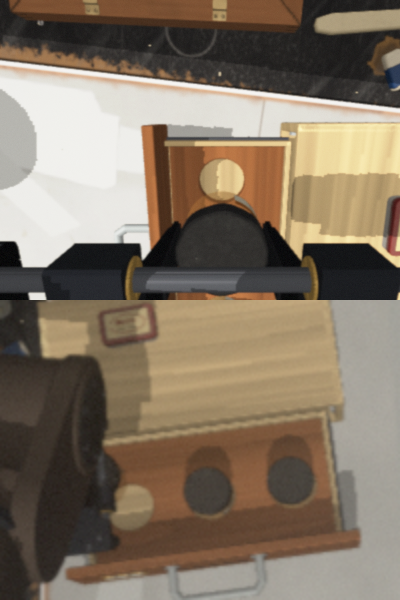

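The heaviest tub is held upright (lid at (222,250) in the wrist crop). The left hole is empty, the other two tubs stand in their holes at (208,490) and (290,480), the drawer is out, and the tin hasn't moved.

```bash
python3 -c "
from cell import env
print(env.job_done())"
```

```text
the job is handed in; nothing more can be done
None
```

I handed the job in with the heaviest tub (the left one, about 3.7 N against 1.7 N and 1.0 N) held upright about 205 mm above the worktop, the other two standing in their holes and the drawer out; the hand-in returned no verdict.

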